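Fit the spindle in a kitchen duct damper and open it

ROBOT

A 7-joint arm with a two-finger parallel gripper is mounted at the origin on the work surface. World frame = base frame: x ahead of the robot, y to its left, z up, the work surface at z = 0. Lengths are in m, angles in rad, forces in N, time in s.
With the tool pointing down it reaches from about 0.4 to 0.85 m from the base axis. Payload 6.9 kg.
Tool frame: the origin (TCP) lies midway between the tips of the shut fingers; the grasp point (between the pads) lies behind it (ctrl.pinch_z is the z of the grasp point in the tool frame, in m); z points along the fingers, y is the direction in which the jaws open and shut (so a half turn about z gives the same grasp; the last joint's range is limited). The gripper opens to 85 mm and grips with 20 to 120 N. Pads are 22 mm wide; open, the fingers measure 114 mm over their backs; the gripper's body (76 mm by 85 mm) begins 54 mm behind the grasp point. The pads swing forward as they close: fully open they stand 13 mm farther back than shut.
Start: joints at [-1.206, 0.507, -0.238, 1.5, 0.126, 1.149, -0.155], TCP at [0.161, 0.604, 0.231] pointing down, gripper open.
Joint ranges: [-3.08, 3.08], [-0.24, 2.05], [-1.43, 1.35], [0, 2.5], [-1.52, 4.66], [0.17, 1.96], [-2.89, 2.89]. Speed limits (rad/s): [2.39, 2.39, 3.14, 3.14, 3.14, 3.14, 3.14].

INTERFACE

Orientations are given as a unit quaternion [w, x, y, z].
In Python, from station import ctrl, get_state, vision, ticket, models gives the robot as it stands. Calls block until the motion is done:
- ctrl.movep(position, orientation): joint-space move of the TCP to a pose.
- ctrl.movel(position, frame=None, max_speed=0.15): straight line of the TCP; frame=None keeps the orientation; max_speed is the mean speed in m/s.
- ctrl.set_joints(angles): joint-space move.
- ctrl.ungrasp() and ctrl.close_gripper(force=None): open the fingers fully, or close them until they stop; force is the grip in N (None keeps the last).
- ctrl.pause(seconds).
- ctrl.ik(position, orientation): joint angles nearest the present ones, or None.
- get_state(): the state.
- vision.grab_frame(name): name is "scene" or "top" or "wrist"; returns (picture, depth): 400x640x3 uint8, blue, green, red; 400x640 float32, m along the optical axis (not along the pixel's ray), 0 where there is no reading.
- vision.camera_info(name): a dict with "mtx" (3x3 intrinsics, pixels), "R" (3x3) and "t" (3): a world point X has camera coordinates R X + t; the wrist camera has in their place "hand_eye" (4x4, takes a point from camera to tool coordinates, whose origin is the TCP and whose axes are the flange's). Camera axes: x right, y down, z forward; pixel columns grow to the right and rows downward; lengths in m; the calibration is good to about 2 mm. A picture is of the moment at which its call begins: read the wrist's pose just before it. camera_info takes no time and is no camera call.
A pose or a line that the arm cannot do raises ctrl.Unreachable and nothing moves.
- ticket.close_job(): hands the job in, once; it reports no verdict.
Trained networks look in the newest picture that a camera, given by its name, has taken for a name from the list of things; names that differ only in an ending like _2 or _b are one class to them, and where a whole thing is asked for, a point or a joint stands for the part that bears it (a point fixed in the world has none). Each returns a list of dicts, best first, with "p" (0 to 1); they miss things now and then, are a little off and sometimes report something else, mostly with a low value. They report only what shows in the picture. A call takes as long as a camera call. They do not tell look-alikes from the thing itself.
- models.recognise(camera, target): "point" ([column, row] in pixels, amid what is visible of it).
- models.masks_of(camera, target): "mask" (400x640 bool, what is visible of it) and "point" ([column, row] in pixels, amid what is visible of it).
The state is a dict: "time": time; "qpos": joint angles; "qd": joint speeds; "tau": joint torques, N m; "tcp_pos": TCP position; "eef_rot": TCP orientation; "contact_force": force on the tool from outside, world axes, zero at the start; "wrist_torque": the same for the moment, N m; "width": finger opening in m.
Only numpy, scipy, OpenCV 4.12 (cv2) and the standard library are available. Lean on these libraries where they do the work, as an engineer would, in place of code of your own. Each camera call takes 0.05 s, during which the arm holds its last target. There are 200 camera calls.

TASK

Take the blue-handled square spindle out of the timber block and fit it into the brass hub on top of the clamped duct damper: turn it until the square slips into the hole and push it gently fully home. Then turn it clockwise (seen from above) to the open stop, so that the red blade lies straight along the duct, let go, and leave the other things where they are. The hole stands at any angle, so find it by feel or by eye; never press or twist it hard on the damper.

Things in the scene. Friction and masses are not known exactly. Their poses are not given: they have to be found in the camera images.
- damper: Short galvanised duct, 160 x 140 x 100 mm high (along its x, y, z), fixed to the bench, open at both x ends. Origin: centre of its underside, z up, x along the duct (a green stripe on its top lies along +x). On its top, in the middle, a brass hub turns about the vertical axis; it carries the red blade inside the duct.
- hub_mouth (a point): Centre of the hole's mouth on the hub's top face, 122 mm above the damper's underside, on the hub's axis. The hub is 46 x 46 x 22 mm high; the hole, 19 mm square, parallel to the hub's sides, goes right through, free below. This point's axes are the damper's: they do not turn with the hub, whose angle is not measured. A shaft rubbed on the hub with over 12 N can drag it round.
- hub_base (a point): Hub's axis at its underside, axes as the damper's. The hole's sides start 0.27 to 1.25 rad counter-clockwise, seen from above, of the duct's x and y. The hub stays where left (friction 0.12 N m) and turns clockwise to a firm open stop: hole sides and blade along the duct's axes. Other stop: 1.30 rad. Pushes under 20 N and twists under 0.2 N m are gentle enough; 40 N of contact is too hard.
- spindle_grip (a point): Centre of the blue grip bar of the loose steel spindle (about 140 g). z up along the shaft, x along the bar: 46 (x) x 16 (y) x 32 mm high. Below the bar a neck 18 mm in diameter, then a flange 40 mm in diameter whose underside is 36 mm below this point. At the start the spindle stands upright in the timber block, flange on the block. Fully home: flange on the hub.
- spindle_foot (a point): Foot of the spindle's shaft, 86 mm below the grip's centre, same axes. The shaft is 18 mm square, 50 mm long from foot to flange, sides parallel to the grip bar's x and y; the last 6 mm at the foot are a round nose, 14 mm in diameter; above it the square begins with a flat, sharp shoulder. Any of the four ways round fits the hub.
- rack: Timber block 140 x 80 x 60 mm high, fixed. Origin: centre of its underside. The spindle stands in a loose 32 mm hole at x = -35 mm, a spare pin in another at x = +45 mm.
- pin: Bystander: loose steel pin in the block, head 20 mm in diameter, its top 70 mm above the bench. Origin: its lower end, 15 mm above the bench.
- tub: Bystander: loose closed white tub of filler, 114 mm in diameter, 97 mm high. Origin: centre of its underside.
- knife: Bystander: loose putty knife, 240 mm long, lying flat. Origin near its middle, on the underside.
Things that resemble listed ones, but are neither listed nor needed, are in the scene too. What is shaped like the damper but orange or pink is not meant.

How it is judged:
On the way, in this order (a step that is already met when the one before it is completed fails the run):
1. the spindle is fully home in the hub (z of spindle_grip in the frame of hub_mouth below 0.039 m and horizontal distance between spindle_grip and hub_mouth below 0.005 m), for 0.2 s.
2. the spindle has been turned to the open stop (z of spindle_grip in the frame of hub_mouth below 0.039 m and (angle between the x axis of spindle_grip and the x axis of damper, either way round below 0.12 rad or angle between the x axis of spindle_grip and the y axis of damper, either way round below 0.12 rad)), for 0.2 s.
At the end, for the whole second after the job is handed in: The spindle stands in the hub with its flange within 3 mm of the hub's top, its grip within 5 mm of the hub's axis, its sides within 0.12 rad of the duct's axes (damper open), at rest and released (all of step 2 and horizontal distance between spindle_grip and hub_mouth below 0.005 m and linear speed of spindle below 0.02 m/s); the robot touches nothing.
It fails at once if the spindle is pressed or forced on the damper with more than 40 N (contact force between spindle and damper above 40 N).
It fails at once if the pin is moved by more than 15 mm (distance of pin from where it was at the start of the episode above 0.015 m).
It fails at once if the tub is moved by more than 20 mm (distance of tub from where it was at the start of the episode above 0.02 m).
It fails at once if the putty knife is moved by more than 20 mm (distance of knife from where it was at the start of the episode above 0.02 m).
It also fails if it takes over 72 s, if anything falls off the work surface, if the arm or the gripper's body presses on something with over 40 N, if the wrist force passes 120 N, or if a joint passes its speed limit or range.

## Working session

There is one attempt and no reset: what is moved stays moved. The work goes in short steps, each a Python script; the robot and the scene stay as the last script left them, time stands still between calls to the robot, and variables do not carry over. Pictures are saved under pics/ and viewed, about 8 in all and at most 12, crops included, and the job is handed in when it is done.

```bash
ls; mkdir -p pics
python3 - <<'E'
from station import ctrl,get_state,vision,models
import cv2,numpy as np
s=get_state();print(s['time'],s['eef_rot'],ctrl.pinch_z,s['contact_force'])
for c in("scene","top"):
    im,d=vision.grab_frame(c);cv2.imwrite(f"pics/{c}0.png",im);np.savez(f"/tmp/{c}0.npz",im=im,d=d)
    i=vision.camera_info(c);print(c,i)
    for t in("damper","spindle_grip","rack","pin","tub","knife"):
        print(t,[(np.round(r['point']),round(r['p'],2)) for r in models.recognise(c,t)[:4]])
print(vision.camera_info("wrist"),get_state()['time'])
E
```

```text
pics
0.0 [-9.27053293e-05  1.29532085e-01  9.91574838e-01 -8.78221289e-04] -0.0187 [-0.58146952  0.56233283 -0.05188045]
scene {'mtx': array([[448.90301726,   0.        , 322.8433964 ],
       [  0.        , 448.90301726, 191.97590049],
       [  0.        ,   0.        ,   1.        ]]), 'R': array([[ 0.43482138,  0.90022137,  0.02306206],
       [ 0.54195447, -0.24114835, -0.80506697],
       [-0.71917711,  0.36255892, -0.59273545]]), 't': array([-0.39460266, -0.13473046,  1.48827211])}
damper [(array([341., 148.]), 0.93), (array([408., 194.]), 0.92), (array([385., 258.]), 0.86), (array([327., 204.]), 0.85)]
spindle_grip [(array([152., 242.]), 0.9), (array([325., 205.]), 0.25)]
rack [(array([161., 270.]), 0.79)]
pin []
tub [(array([302., 306.]), 0.82)]
knife [(array([262., 270.]), 0.92), (array([150., 242.]), 0.53)]
top {'mtx': array([[434.57747585,   0.        , 323.41739234],
       [  0.        , 434.57747585, 196.48063329],
       [  0.        ,   0.        ,   1.        ]]), 'R': array([[-0.00566444, -0.99981454,  0.01840627],
       [-0.99642576,  0.00409195, -0.08437397],
  
[... 195 characters left out ...]
rray([231., 186.]), 0.8)]
spindle_grip [(array([459., 203.]), 0.63)]
rack [(array([454., 188.]), 0.6)]
pin []
tub [(array([374., 109.]), 0.59)]
knife [(array([379., 171.]), 0.92)]
{'mtx': array([[339.72731432,   0.        , 316.24967046],
       [  0.        , 339.72731432, 204.76055469],
       [  0.        ,   0.        ,   1.        ]]), 'hand_eye': array([[-1.83469305e-04, -9.59208486e-01, -2.82699571e-01,
         7.11692416e-02],
       [ 9.99999398e-01, -4.81844235e-04,  9.85922561e-04,
         7.20905609e-04],
       [-1.08192245e-03, -2.82699220e-01,  9.59207996e-01,
        -1.41731582e-01],
       [ 0.00000000e+00,  0.00000000e+00,  0.00000000e+00,
         1.00000000e+00]])} 0.7
```

View pics/scene0.png

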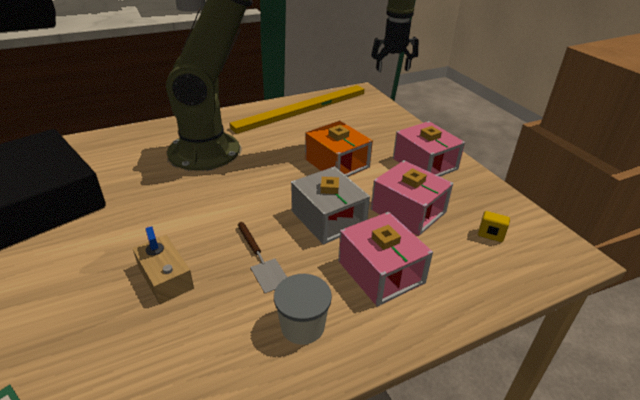

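View pics/top0.png

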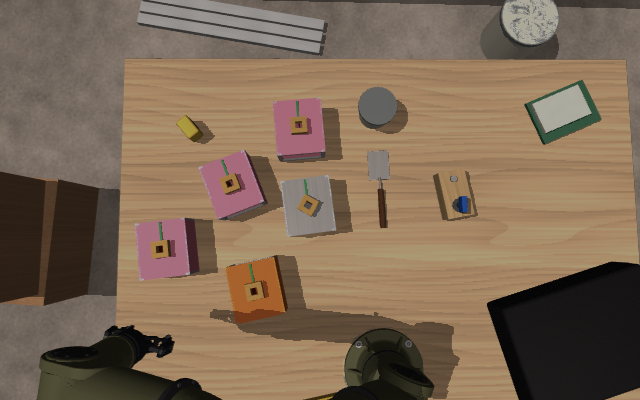

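The grey damper shows at top-view pixel (308,205), with its green stripe pointing up (+x). The spindle stands in the block at (463,204). I'll take close looks at both from the wrist camera, starting with the hub because it's on the way.

```bash
cat > h.py <<'E'
from station import ctrl,get_state,vision,ticket,models
import cv2,numpy as np
from scipy.spatial.transform import Rotation as Ro
def q(yaw): return [0,np.cos(yaw/2),np.sin(yaw/2),0]   # tool down, tool x at yaw, jaws along yaw-pi/2
def rot(w): return Ro.from_quat([w[1],w[2],w[3],w[0]]).as_matrix()
def cam(c):
    i=vision.camera_info(c)
    if c=="wrist":
        s=get_state();T=np.eye(4);T[:3,:3]=rot(s['eef_rot']);T[:3,3]=s['tcp_pos'];T=T@i['hand_eye']
        return i['mtx'],T[:3,:3],T[:3,3]
    return i['mtx'],i['R'].T,-i['R'].T@i['t']
def onz(C,uv,z):
    K,R,o=C;r=(R@np.linalg.inv(K)@np.c_[np.atleast_2d(uv),np.ones(len(np.atleast_2d(uv)))].T).T
    return o+r*((z-o[2])/r[:,2])[:,None]
def cloud(C,d):
    K,R,o=C;v,u=np.mgrid[:400,:640];p=np.stack([(u-K[0,2])/K[0,0],(v-K[1,2])/K[1,1],np.ones_like(d)],-1)*d[...,None]
    return p@R.T+o
def go(p,yaw):
    j=ctrl.ik(p,q(yaw)); print('ik',None if j is None else np.round(j,2)); ctrl.movep(p,q(yaw))
E
python3 - <<'E'
from h import *
C=cam("top")
hub=onz(C,[308,205],.122)[0];sp=onz(C,[463,204],.12)[0];print(hub,sp,onz(C,[453,180],.07))
for yw in(np.pi,np.pi/2,0,-np.pi/2):
  for p in(hub,sp):
    j=ctrl.ik([p[0],p[1],.26],q(yw));print(round(yw,2),None if j is None else np.round(j,2))
go([hub[0],hub[1],.25],np.pi)
C=cam("wrist");im,d=vision.grab_frame("wrist");cv2.imwrite("pics/w1.png",im);np.savez("/tmp/w1.npz",im=im,d=d,K=C[0],R=C[1],o=C[2])
print(get_state()['time'])
E
```

```text
[0.47831109 0.22187756 0.122     ] [ 0.47931387 -0.21494562  0.12      ] [[ 0.55363386 -0.20475119  0.07      ]]
3.14 [-0.37  0.33 -0.16  1.71  0.06  1.11  1.03]
3.14 [-0.08  0.38  0.66  1.72 -0.26  1.12  2.23]
1.57 [-0.63  0.33  0.2   1.71 -0.07  1.1  -0.4 ]
1.57 [-0.2   0.43  0.87  1.72 -0.36  1.15  0.77]
0 [-0.86  0.37  0.54  1.72 -0.21  1.12 -1.83]
0 [-0.26  0.47  0.98  1.72 -0.42  1.18 -0.73]
-1.57 [-0.09  0.36 -0.56  1.71  0.21  1.13  2.43]
-1.57 [-0.33  0.54  1.15  1.72 -0.52  1.23 -2.19]
ik [-0.37  0.34 -0.16  1.73  0.06  1.08  1.03]
2.5583
```

View pics/w1.png

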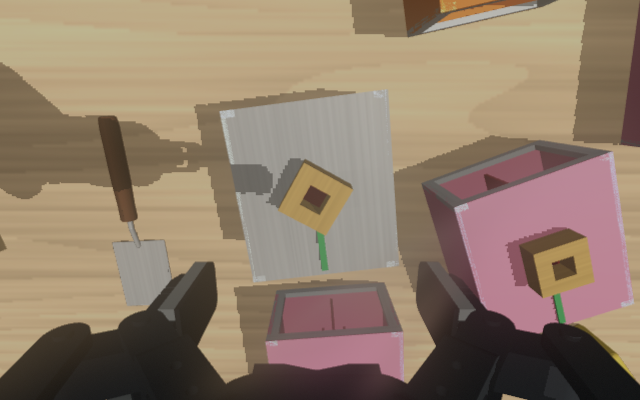

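The wrist view shows the hub at about (315,197), its hole at (316,199) and the green stripe running down (+x). Next I measure the hub and damper angles from this picture, then go and look at the spindle.

```bash
cat >> h.py <<'E'
def rect(P):
    r=cv2.minAreaRect((P[:,:2]*1000).astype(np.float32)); return np.round(r[0],1),np.round(r[1],1),round(r[2]%90,1)
def hubm(f):
    z=np.load(f);C=(z['K'],z['R'],z['o']);P=cloud(C,z['d']);im=z['im'].astype(int)
    near=np.hypot(P[...,0]-.478,P[...,1]-.222)<.15
    g=near&(abs(P[...,2]-.1)<.006)&(im.max(-1)-im.min(-1)<30)
    brass=(np.hypot(P[...,0]-.478,P[...,1]-.222)<.045)&(P[...,2]>.116)
    print('ztop',np.median(P[...,2][brass]),np.median(P[...,2][g]))
    for n,m,h in(('duct',g,.1),('hub',brass,.122)):
        m=cv2.morphologyEx(m.astype(np.uint8),cv2.MORPH_OPEN,np.ones((3,3)));v,u=np.nonzero(m);print(n,rect(onz(C,np.c_[u,v],h)))
    # hole edge in image: dark region inside hub
    v,u=np.nonzero(brass);c=u.mean(),v.mean();gray=cv2.cvtColor(z['im'],cv2.COLOR_BGR2HSV)[...,2]
    m=(gray<100).astype(np.uint8);n,l,s,ce=cv2.connectedComponentsWithStats(m)
    k=[i for i in range(1,n) if s[i,4]<3000 and np.hypot(*(ce[i]-c))<25]
    for i in k:
        v,u=np.nonzero(l==i);print('hole',s[i],rect(onz(C,np.c_[u,v],.122)))
E
python3 - <<'E'
from h import *
hubm('/tmp/w1.npz')
go([.479,-.215,.26],np.pi/2)
C=cam("wrist");im,d=vision.grab_frame("wrist");cv2.imwrite("pics/w2.png",im);np.savez("/tmp/w2.npz",im=im,d=d,K=C[0],R=C[1],o=C[2])
P=cloud(C,d);hsv=cv2.cvtColor(im,cv2.COLOR_BGR2HSV)
b=(abs(hsv[...,0].astype(int)-112)<14)&(hsv[...,1]>120)&(hsv[...,2]>40)&(np.hypot(P[...,0]-.479,P[...,1]+.215)<.08)
zt=np.percentile(P[...,2][b],95);print('zt',zt,b.sum())
m=b&(P[...,2]>zt-.004);v,u=np.nonzero(m);print('grip top',m.sum(),rect(onz(C,np.c_[u,v],zt)),rect(P[m]))
r=(abs(P[...,2]-.06)<.004)&(np.hypot(P[...,0]-.51,P[...,1]+.21)<.12);print('rack',rect(P[r]))
print(get_state()['time'])
E
```

```text
ztop 0.32746493396695925 0.09909931578259107
duct (array([478.1, 254.6]), array([159.5, 203.4]), 7.2)
hub (array([569.9, 223.4]), array([351. , 236.4]), 90.0)
ik [ 0.12  0.34  0.36  1.72 -0.13  1.11  0.52]
zt 0.11202090340221513 745
grip top 745 (array([ 484. , -221.7]), array([42.8, 14.5]), 2.2) (array([ 484. , -222.1]), array([43.1, 14.8]), 2.0)
rack (array([ 519. , -215.4]), array([140.3,  80.5]), 10.9)
4.2167
```

View pics/w2.png

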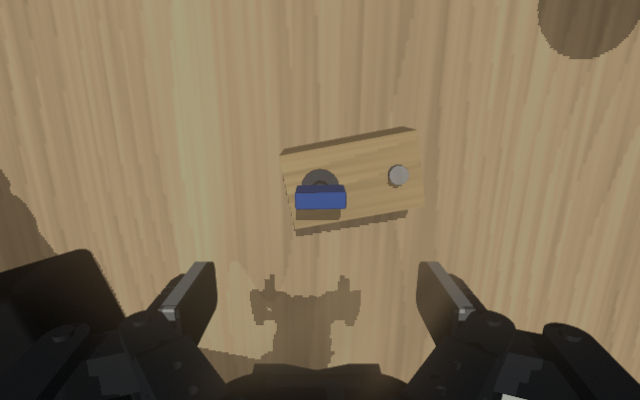

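The blue grip is at (321,197) and the pin head at (398,175). The grip bar lies about 2° from world x, and both the rack geometry and the grip height agree with that. I fix the hub mask, then grasp.

```bash
sed -i "s/(P\[...,2\]>.116)/(abs(P[...,2]-.122)<.005)/; s/    print('ztop'/    n,l,s,_=cv2.connectedComponentsWithStats(g.astype(np.uint8));g=l==1+s[1:,4].argmax()\n    print('ztop'/" h.py
python3 - <<'E'
from h import *
hubm('/tmp/w1.npz')
g=np.array([.4843,-.222]);zg=.096
for yw in(np.pi,0.):
    print(yw,np.round(ctrl.ik([*g,.2],q(yw+.038)),2))
y=.038
for b in(0,): go([*g,.2],y)
ctrl.movel([*g,zg-.0187+.002],max_speed=.1)
print(get_state()['contact_force'])
ctrl.close_gripper(force=70)
s=get_state();print(s['width'],s['contact_force'],s['wrist_torque'],s['tcp_pos'],s['time'])
C=cam("wrist");im,d=vision.grab_frame("wrist");cv2.imwrite("pics/w3.png",im)
E
```

```text
ztop 0.12105682746384494 0.09910220889387403
duct (array([482.1, 222.9]), array([159.5, 139.5]), 7.2)
hub (array([481.7, 222.9]), array([46. , 46.6]), 61.1)
hole [304 186  25  28 376] (array([482. , 222.6]), array([17.8, 17.5]), 60.8)
hole [301 204   1   1   1] (array([485.8, 211.3]), array([0., 0.]), 0.0)
hole [306 206   2   2   2] (array([488. , 215.9]), array([1.2, 0. ]), 43.6)
3.141592653589793 [ 0.4   0.39 -0.02  1.79  0.01  0.96  1.98]
0.0 [-0.08  0.47  0.71  1.8  -0.36  1.   -0.77]
ik [-0.08  0.47  0.71  1.8  -0.36  1.   -0.77]
[ 0.0647396   0.27592264 -0.36901776]
0.01537479596970696 [-0.65877915 -0.80604781  3.12608727] [ 0.13298089  0.03924674 -0.068026  ] [ 0.48441239 -0.22205866  0.07953124] 7.3917
```

View pics/w3.png

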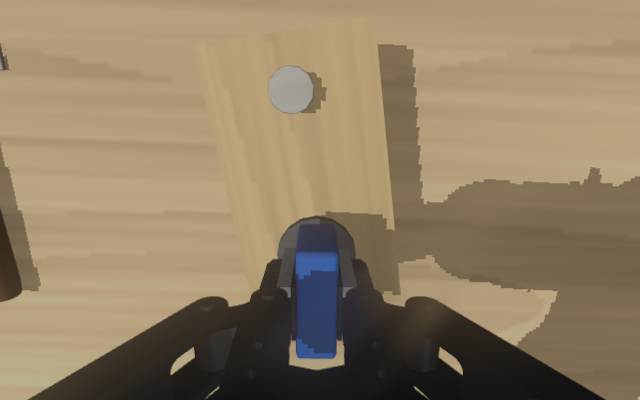

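The bar is gripped (width 15.4 mm). The hub's centre is (0.482, 0.223), the damper's x axis is at 7.2°, and the hole sides are at 61°, which is 0.94 rad from the duct and inside the stated range. I lift, carry and hover over the hub.

Run:
```python
from h import *
g=get_state()['tcp_pos']
ctrl.movel([g[0],g[1],.29],max_speed=.2)
y=np.radians(61)
go([.482,.2228,.26],y)
ctrl.movel([.482,.2228,.200],max_speed=.1)
F=[]
for i in range(6):
    ctrl.pause(.05);s=get_state();F.append(np.r_[s['contact_force'],s['wrist_torque']])
print(np.round(F,2));print(s['tcp_pos'],s['time'],np.round(s['qpos'],2))
np.save('/tmp/base.npy',np.mean(F,0))
im,d=vision.grab_frame("wrist");cv2.imwrite("pics/w4.png",im)
```

```text
ik [-0.89  0.38  0.6   1.71 -0.24  1.12 -0.73]
[[-0.24 -0.42 -1.51 -0.    0.01 -0.02]
 [ 0.95 -0.78 -1.21 -0.03 -0.   -0.03]
 [-0.98 -0.19 -0.61  0.02 -0.05 -0.02]
 [-0.1   0.11 -0.5   0.03  0.01 -0.01]
 [-0.97 -0.52 -1.16  0.02  0.01  0.02]
 [ 0.07 -0.14 -1.14  0.02 -0.03 -0.06]]
[0.48216247 0.22291635 0.20042839] 11.325 [-0.87  0.44  0.57  1.8  -0.28  0.98 -0.69]
```

View pics/w4.png

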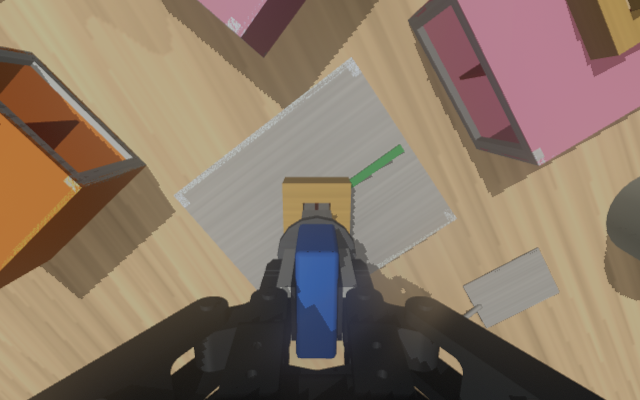

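In the picture the hub's sides line up with the image axes and the bar, and the shaft stands over the hub at about (316,210). Next is a guarded descent.

```bash
cat >> h.py <<'E'
def F(n=3,dt=.02):
    b=np.load('/tmp/base.npy');a=[]
    for i in range(n):
        ctrl.pause(dt);s=get_state();a.append(np.r_[s['contact_force'],s['wrist_torque']])
    return np.mean(a,0)-b
def down(xy,yaw,z0,z1,step=.001,lim=6,v=.03):
    z=z0
    while z>z1:
        z-=step;ctrl.movel([*xy,z],q(yaw),max_speed=v);f=F()
        if f[2]>lim: break
    s=get_state();print('down',np.round(z,4),s['tcp_pos'].round(4),f.round(2),round(s['time'],2));return z,f
E
python3 - <<'E'
from h import *
xy=[.482,.2228];y=np.radians(61)
ctrl.movel([*xy,.190],q(y),max_speed=.05);print(F().round(2),get_state()['time'])
down(xy,y,.190,.180)
E
```

```text
[ 0.61  0.57 -0.84 -0.02 -0.01  0.01] 11.775
down 0.18 [0.482  0.2228 0.18  ] [ 0.03  0.2   0.03 -0.01  0.02 -0.  ] 14.78
```

There's no contact 5 mm below the expected shoulder height, so the square seems to have entered. I continue gently.

Run:
```python
from h import *
xy=[.482,.2228];y=np.radians(61)
z,f=down(xy,y,.180,.146,step=.002,lim=5)
if z<=.1461: z,f=down(xy,y,z,.1385,step=.0007,lim=4)
im,d=vision.grab_frame("scene");cv2.imwrite("pics/s5.png",cv2.resize(im[130:280,240:440],None,fx=4,fy=4))
```

```text
down 0.146 [0.482  0.2228 0.1459] [ 0.57 -0.01 -0.28  0.01 -0.01  0.02] 19.88
down 0.1411 [0.4821 0.2228 0.1415] [-1.31 -0.06  5.78 -0.12  0.35  0.01] 21.98
```

View pics/s5.png

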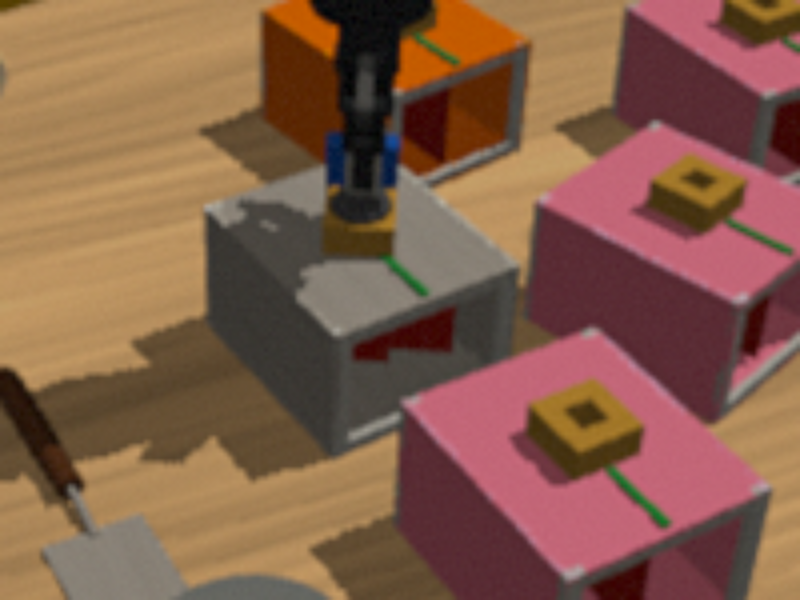

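The flange is seated on the hub: contact came at the predicted height with 5.8 N. I take the pressing off slightly, then turn clockwise in small steps while watching the torque.

Run:
```python
from h import *
xy=np.array([.482,.2228]);z=.1417;a=61.
ctrl.movel([*xy,z],q(np.radians(a)),max_speed=.02);print(F().round(2))
while a>7.3:
    a-=4 if a>14 else 1
    ctrl.movel([*xy,z],q(np.radians(a)),max_speed=.02);f=F()
    print(round(a,1),f.round(2),round(get_state()['time'],2))
    if abs(f[5])>.17 and a<14 or abs(f[5])>.3 or np.hypot(f[0],f[1])>12 or abs(f[2])>15: print('stop');break
```

```text
[ 0.27  0.15  0.72 -0.03  0.03  0.02]
57.0 [ 0.9  -0.14  0.06 -0.11 -0.21  0.  ] 22.62
53.0 [ 1.65 -0.04 -1.02 -0.18 -0.38  0.02] 22.93
49.0 [ 2.2  -0.43 -1.26 -0.17 -0.54  0.02] 23.23
45.0 [ 3.27 -0.64 -1.55 -0.31 -0.69  0.02] 23.52
41.0 [ 3.43 -1.36 -1.79 -0.41 -0.84  0.05] 23.82
37.0 [ 4.19 -1.81 -1.84 -0.56 -1.02  0.01] 24.12
33.0 [ 4.53 -2.41 -1.14 -0.69 -1.1   0.05] 24.43
29.0 [ 4.67 -2.74 -1.35 -0.75 -1.11  0.08] 24.73
25.0 [ 4.98 -2.28 -1.56 -0.77 -1.19  0.07] 25.02
21.0 [ 4.75 -2.91 -1.33 -0.81 -1.17  0.06] 25.32
17.0 [ 4.28 -2.6  -1.33 -0.87 -1.17  0.04] 25.62
13.0 [ 4.79 -3.33 -1.59 -0.91 -1.18  0.04] 25.93
12.0 [ 4.69 -3.64 -1.59 -0.95 -1.18  0.1 ] 26.23
11.0 [ 4.58 -3.42 -1.17 -0.94 -1.13  0.11] 26.52
10.0 [ 4.7  -3.3  -1.41 -0.96 -1.17  0.1 ] 26.82
9.0 [ 4.07 -3.1  -1.48 -0.96 -1.21  0.09] 27.12
8.0 [ 5.21 -3.52 -1.35 -0.95 -1.18  0.11] 27.43
7.0 [ 4.08 -3.73 -1.33 -0.98 -1.19  0.1 ] 27.73
```

Run:
```python
from h import *
xy=np.array([.482,.2228]);z=.1417;a=7.
while a>2.2:
    a-=.6;ctrl.movel([*xy,z],q(np.radians(a)),max_speed=.02);f=F(5);print(round(a,1),f.round(2),round(get_state()['time'],2))
    if abs(f[5])>.17 or np.hypot(f[0],f[1])>12: print('stop');break
im,d=vision.grab_frame("scene");cv2.imwrite("pics/s6.png",cv2.resize(im[130:280,240:440],None,fx=4,fy=4))
```

```text
6.4 [ 4.85 -3.67 -1.4  -1.02 -1.17  0.11] 28.06
5.8 [ 4.94 -3.56 -1.17 -1.03 -1.17  0.11] 28.39
5.2 [ 4.83 -3.77 -1.55 -1.01 -1.16  0.11] 28.73
4.6 [ 5.01 -3.64 -1.29 -1.01 -1.14  0.12] 29.06
4.0 [ 4.58 -3.57 -1.32 -1.02 -1.18  0.11] 29.39
3.4 [ 4.6  -3.57 -1.2  -1.05 -1.12  0.16] 29.73
2.8 [ 4.62 -4.29 -1.34 -1.11 -1.17  0.36] 30.06
stop
```

View pics/s6.png

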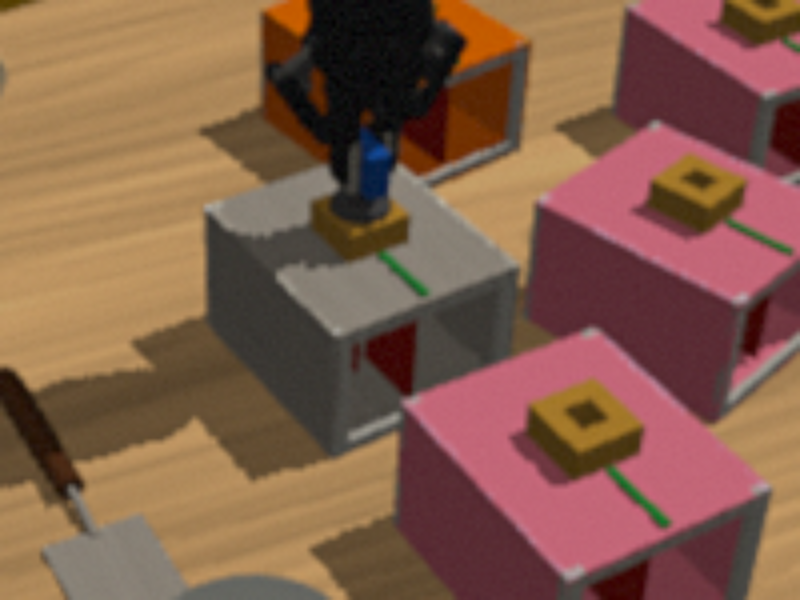

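The stop was felt at about 3°, with torque rising to 0.36 N m at the wrist. The hub looks square to the duct and the blade lies along it. I back off the twist, release, retreat and check.

Run:
```python
from h import *
xy=np.array([.482,.2228]);z=.1417
ctrl.movel([*xy,z],q(np.radians(4.2)),max_speed=.02);print(F().round(2))
ctrl.ungrasp();ctrl.pause(.2);print(get_state()['contact_force'].round(2),get_state()['width'])
ctrl.movel([*xy,.27],max_speed=.1);ctrl.pause(.2)
C=cam("wrist");im,d=vision.grab_frame("wrist");cv2.imwrite("pics/w7.png",im);np.savez("/tmp/w7.npz",im=im,d=d,K=C[0],R=C[1],o=C[2])
P=cloud(C,d);hsv=cv2.cvtColor(im,cv2.COLOR_BGR2HSV)
b=(abs(hsv[...,0].astype(int)-112)<14)&(hsv[...,1]>120)&(hsv[...,2]>40)&(np.hypot(*(P[...,:2]-xy).transpose(2,0,1))<.06)
zt=np.percentile(P[...,2][b],90);m=b&(P[...,2]>zt-.004);v,u=np.nonzero(m);print('grip top',zt,rect(onz(C,np.c_[u,v],zt)))
hubm('/tmp/w7.npz')
for t in("pin","tub","knife"): print(t,[(np.round(r['point']),round(r['p'],2)) for r in models.recognise("wrist",t)[:2]])
print(get_state()['time'])
```

```text
[ 4.6  -4.18 -1.2  -0.99 -1.13  0.06]
[0.42 1.12 0.64] 0.08522091821666788
grip top 0.17380570867751094 (array([483.2, 222.9]), array([44.3, 14.6]), 4.7)
ztop 0.12153969484379867 0.09902041526207556
duct (array([483. , 222.5]), array([159.3, 139.6]), 7.3)
hub (array([483.3, 222.5]), array([46.4, 45.8]), 7.3)
hole [290 160  52   6 139] (array([507.2, 226. ]), array([ 2.4, 43.8]), 7.4)
hole [295 169  46  46 820] (array([483.1, 222.2]), array([39.4, 38.9]), 80.8)
pin []
tub []
knife [(array([514.,  80.]), 0.9)]
33.125
```

View pics/w7.png

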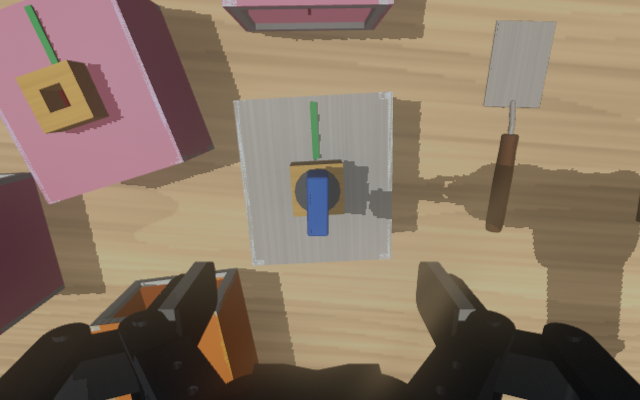

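The picture shows the released spindle seated in the hub at (317,200), the hub square to the duct and the knife untouched. The grip top is at 0.1738 m (0.174 expected fully home), it is within about 0.5 mm of the axis, and the bar is 2.6° from the duct's axis. I hand in.

```bash
python3 -c "
from h import *
print(ticket.close_job())"
```

```text
the job is handed in; nothing more can be done
None
```

The spindle is fully home in the grey damper's hub, turned clockwise to the open stop and released. I handed the job in just after 33 s of the 72 s allowed.

**Insertion:** The square went into the hole on the first descent. The flange touched at the predicted height, and I stopped there at about 6 N of contact.

**Last checks after letting go:**
- **Height:** the grip top measured 0.1738 m, against 0.174 m expected when fully home.
- **Position:** the grip was within about 0.5 mm of the hub's axis.
- **Hub and blade:** the hub's sides were at 7.3°, the same as the duct. In the view just before release, the blade lay along it.
- **Spindle angle:** the bar was 2.6° (0.045 rad) from the duct's axis, which fits the play in the hole and is inside the 0.12 rad limit.
- **Bystanders:** the robot did not go near the knife or tub, and the pin only stood beside the grasp. I did not re-measure any of them. The last picture shows the knife lying where it was, but neither the pin nor the tub showed in it.

**Less than ideal:**
- **Twist at the stop:** the wrist torque briefly read about 0.36 N m when the hub met the stop, above the 0.2 N m counted as gentle. I backed off at once.
- **Side load while turning:** a side load of about 6 N and a bending moment of about 1.6 N m built up at the wrist. Afterwards the spindle stood seated and centred.

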